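# Snap the lid onto the gearbox control unit

### The job

Pick up the green lid, set it slowly on the two orange snap hooks of the gearbox control unit so that one hook stands in each slot, and press it slowly straight down until both hooks have clicked over it and it lies flush on the rim all round. The unit stands on a pillar whose height is set anew each time, and it holds a delicate circuit board, so feel your way down, press with no more than about 15 newtons, then let go, and leave the other gearbox parts where they are.

Things in the scene. Friction and masses are not known exactly. Their poses are not given: they have to be found in the camera images.
- lid: Loose flat green lid, 120 (its x) x 64 mm (y), plate 5 mm thick, 60 to 112 g, lying right way up on the mat. Origin: centre of the plate's underside, z up. A grip rib on top in the middle, 50 mm along x, 14 mm wide along y, 26 mm high (top 31 mm above the origin); fingers can straddle it with tips down to the plate. The same either way round (half a turn). Slots: see lid_end.
- lid_end_a (a point): Point on the lid's underside, 55 mm from its centre along its +x; axes are the lid's. Between it and the rib a slot goes right through the plate, on the lid's x axis, from 30 to 41 mm from the centre and 18 mm wide along y.
- lid_end_b (a point): The same at the other end, 55 mm along the lid's -x, with the same slot from 30 to 41 mm from the centre.
- control_unit: Fixed gearbox control unit. Origin: centre of the underside of its dark foot plate (150 x 94 x 6 mm) on the mat, x along its long side, z up. Above it stands an open aluminium housing, 126 (x) x 70 mm, 36 mm high, walls 8 mm, on a stiff pillar set to a different height each time: its rim is 45 to 59 mm above the origin, how much is not told. A thin seal on the rim yields up to 1 mm at 12 N.
- hook_a (a joint): Bend of the orange hook in the housing's +x end: 0 upright (at rest), about 0.08 rad as the lid passes its nose, near 0 once clicked; it breaks past 0.18. 12 mm wide (y); tip 37.5 mm from the unit's centre and 27 mm above the rim; from it a ramp runs down and outwards to a nose 44 mm from the centre, flat underside 6 mm above the rim; the arm's outer face is at 40 mm.
- hook_b (a joint): The same for the hook in the -x end. A lid set down centred first rests on both ramps, its underside about 17 mm above the rim. Pressed on, it bends the hooks inwards (5 to 10 N for both together, depending on friction), and the noses spring back over the outer slot edges about 1 mm before the plate meets the rim. After that only a rising force tells that it is home.
- gear: Bystander: loose steel gear lying flat, about 73 mm across, 22 mm high; origin centre of underside.
- bearing: Bystander: loose steel bearing ring, 68 mm across, 16 mm high; origin centre of underside.
- hub: Bystander: loose dark steel hub, 60 mm across, 34 mm high; origin centre of underside.
- sleeve: Bystander: loose brass sleeve, 52 mm across, 26 mm high; origin centre of underside.
There are look-alikes about, which are no part of the job. What is shaped like the control_unit but blue is not meant.

How it is judged:
By the outcome, as a careful person would: the job done as asked, in the order asked, and still so for the second after the job is handed in, with the robot touching nothing.
It also fails if it takes over 45 s, if anything falls off the work surface, if the arm or the gripper's body presses on something with over 40 N, if the wrist force passes 120 N, or if a joint passes its speed limit or range.

### The arm

A 6-joint arm with a two-finger parallel gripper is mounted at the origin on the work surface. World frame = base frame: x ahead of the robot, y to its left, z up, the work surface at z = 0. Lengths are in m, angles in rad, forces in N, time in s.
With the tool pointing down it reaches from about 0.25 to 0.775 m from the base axis. Payload 8.9 kg.
Tool frame: the origin (TCP) lies between the finger pads; the fingertips stand 19 mm ahead of it and the grasp point (between the pads) is the TCP; z points along the fingers, y is the line along which they close (so a half turn about z gives the same grasp; the last joint's range is limited). The gripper opens to 85 mm and grips with 20 to 120 N. Pads are 22 mm wide; open, the fingers measure 114 mm over their backs; the gripper's body (76 mm by 85 mm) begins 54 mm behind the grasp point. The pads swing forward as they close: fully open they stand 13 mm farther back than shut.
Start: joints at [1.121, 0.291, -0.153, 1.127, 0, 1.431], TCP at [0.161, 0.5, 0.25] pointing down, gripper open.
Joint ranges: [-2.52, 2.52], [-0.91, 1.74], [-1.3, 1.37], [-1.96, 2.02], [-1.52, 1.47], [-3.14, 3.14]. Speed limits (rad/s): [2.22, 2.22, 2.79, 3.14, 3.14, 3.14].

### API

Orientations are given as a rotation vector (axis times angle).
In Python, from rig import sense, vision, order gives the robot as it stands.
- The arm moves only by the shell command python3 -m pendant 'ROWS' [FORCE]. ROWS is JSON, one flat list of numbers, 7 for each row, row after row: the shift along the world's x, y, z in m, then the turn, a rotation vector about the world's x, y, z in degrees, then the closure, from -1 (fully open) to 1 (shut), so that 0 is half open. A call has 1 to 5 rows; each row shifts and turns the commanded pose from where the row before left it; what a row does not reach is not made up. A row lasts 1/10 s, in which the tool goes at most 50 mm and 8.59 degrees, less where a joint would pass 70% of its speed; a pose out of reach is approached as far as the arm can. A call with a gripper value outside its range is refused whole. The fingers move at their own pace and stop on an object; FORCE is the grip in N (left out, the last holds). Time passes only in rows, so rows that do not move let the fingers close. It gives the time, the measured TCP pose, the force, the opening and the grip force at its end, in the units of the state.
- sense(): the state, without advancing time (a new reading comes with each control period).
- vision.read_camera(name): name is "scene" or "top" or "wrist"; returns a dict with "color" (384x512x3 uint8, red, green, blue), "camera_matrix" (3x3 intrinsics, pixels), "dist" ([k1, k2, p1, p2, k3] as OpenCV has them; the pictures are not rectified), "extrinsics" (4x4, takes a point from camera to world coordinates). Camera axes: x right, y up, looking along -z (the intrinsics and any distortion apply to the point x, -y, -z); pixel columns grow to the right and rows downward; lengths in m; the calibration is good to about 2 mm. A picture is of the moment at which its call begins. There is no depth.
- order.job_done(): hands the job in; it is judged then, once.
The state is a dict: "time": time; "qpos": joint angles; "joint_velocities": joint speeds; "joint_torque": joint torques, N m; "tool_pos": TCP position; "eef_rot": TCP orientation; "contact_force": force on the tool from outside, world axes, zero at the start; "wrist_torque": the same for the moment, N m; "finger_gap": finger opening in m; "finger_force": force on a finger pad.
Only numpy, scipy, OpenCV 4.12 (cv2) and the standard library are available. Lean on these libraries where they do the work, as an engineer would, in place of code of your own. Each camera call takes 0.05 s, during which the arm holds its last target. There are 200 camera calls.

## Working session

There is one attempt and no reset: what is moved stays moved. The work goes in short steps, Python scripts to look and compute and a shell command to move; the robot and the scene stay as the last step left them, time stands still between calls to the robot, and variables do not carry over. Pictures are saved under pics/ and viewed, at most 10 in all, crops included, and the job is handed in when it is done.

```bash
mkdir -p pics; ls; python3 - <<'E'
from rig import sense, vision
import cv2,pickle
s=sense();print({k:s[k] for k in('time','tool_pos','eef_rot','contact_force','finger_gap')})
d={n:vision.read_camera(n) for n in('scene','top','wrist')}
pickle.dump(d,open('cams0.pkl','wb'))
for n in d:
    print(n,d[n]['camera_matrix'],d[n]['dist'],d[n]['extrinsics'])
    
import numpy as np
cv2.imwrite('pics/a.png',cv2.cvtColor(cv2.resize(d['top']['color'],(800,600)),cv2.COLOR_RGB2BGR))
cv2.imwrite('pics/b.png',cv2.cvtColor(cv2.resize(d['scene']['color'],(800,600)),cv2.COLOR_RGB2BGR))
E
```

```text
pics
{'time': 0.0, 'tool_pos': array([0.16036647, 0.49945785, 0.24972396]), 'eef_rot': array([-4.86175232e-01, -3.10335600e+00,  2.01989216e-03]), 'contact_force': array([-0.04260611, -0.01747576,  0.24654782]), 'finger_gap': 0.0855377108776354}
scene [[476.44898873   0.         251.08473398]
 [  0.         476.44898873 196.4293786 ]
 [  0.           0.           1.        ]] [-0.13378434  0.          0.          0.          0.        ] [[-0.4805453  -0.48387415  0.73139731  1.28094002]
 [ 0.87696831 -0.26673375  0.39972451  0.33719914]
 [ 0.00167199  0.833498    0.55251995  0.59797431]
 [ 0.          0.          0.          1.        ]]
top [[447.81493689   0.         256.31586327]
 [  0.         447.81493689 192.73809889]
 [  0.           0.           1.        ]] [-0.15560525  0.          0.          0.          0.        ] [[ 0.00951432  0.99663973 -0.08135552  0.46184538]
 [-0.99985683  0.00834337 -0.0147208  -0.05829426]
 [-0.01399256  0.08148393  0.99657643  1.19293633]
 [ 0.          0.          0.          1.        ]]
wrist [[307.03009658   0.         257.3918195 ]
 [  0.         307.03009658 187.80243368]
 [  0.           0.           1.        ]] [-0.07113778  0.          0.          0.          0.        ] [[ 3.06908832e-01 -9.05542007e-01 -2.92917466e-01  8.38289955e-02]
 [ 9.51738785e-01  2.91848458e-01  9.49619048e-02  5.24407120e-01]
 [-5.04483234e-04 -3.07925560e-01  9.51410319e-01  3.73399557e-01]
 [ 0.00000000e+00  0.00000000e+00  0.00000000e+00  1.00000000e+00]]
```

View pics/a.png

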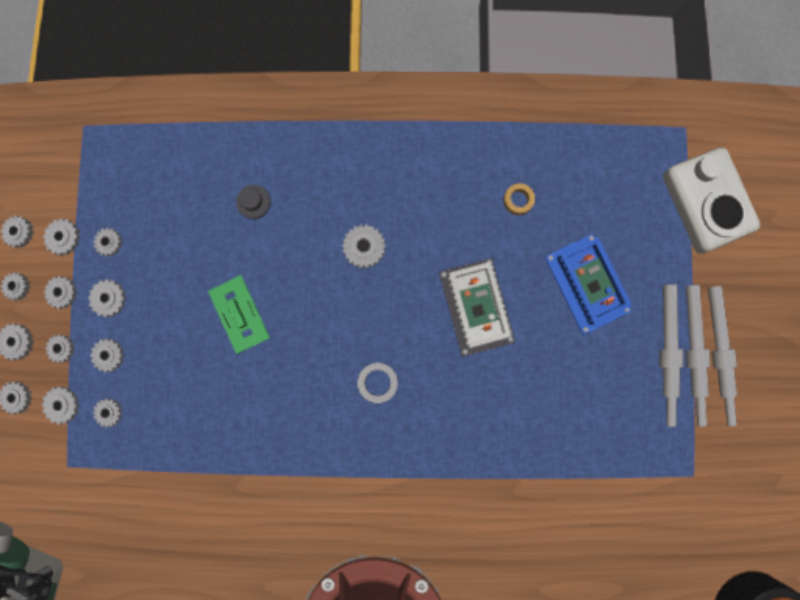

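View pics/b.png

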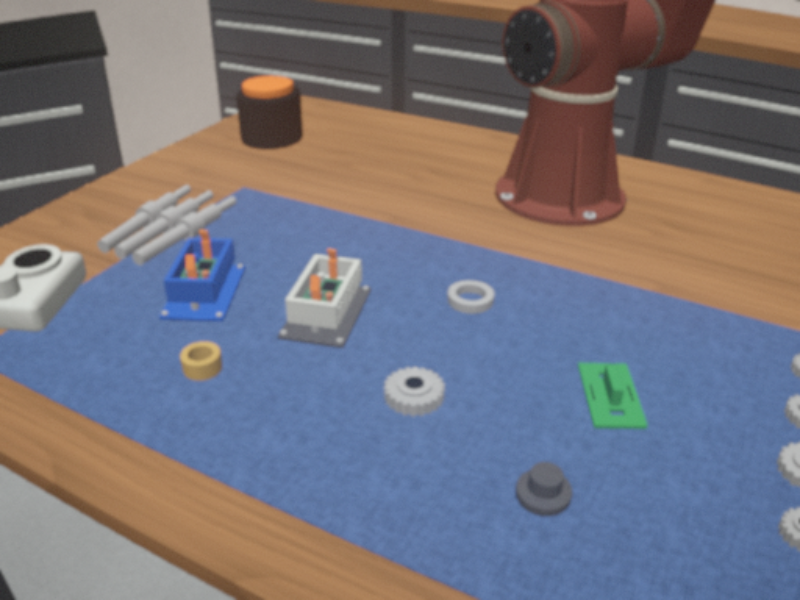

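Top view (800 px picture): the lid is at (238,314). There are two unit-shaped things: an aluminium one with a dark foot at (478,308), and a blue one at (588,283). The aluminium one fits the description, because the blue one is explicitly excluded. I'll confirm it in a crop and measure.

```bash
cat > h.py <<'E'
import numpy as np, cv2
def ray(c,uv):
    p=cv2.undistortPoints(np.float64(uv).reshape(-1,1,2),c['camera_matrix'],np.float64(c['dist']))[:,0]
    d=np.c_[p[:,0],-p[:,1],-np.ones(len(p))]@c['extrinsics'][:3,:3].T
    return c['extrinsics'][:3,3],d
def plane(c,uv,z):
    o,d=ray(c,uv); return o+d*((z-o[2])/d[:,2])[:,None]
def cross(c1,u1,c2,u2):
    o1,d1=ray(c1,u1);o2,d2=ray(c2,u2);r=[]
    for a,b in zip(d1,d2):
        a=a/np.linalg.norm(a);b=b/np.linalg.norm(b)
        t=np.linalg.lstsq(np.c_[a,-b],o2-o1,rcond=None)[0]
        p,q=o1+a*t[0],o2+b*t[1]; r.append([*(p+q)/2,np.linalg.norm(p-q)])
    return np.array(r)
def project(c,P):
    E=c['extrinsics'];q=(np.atleast_2d(P)-E[:3,3])@E[:3,:3]
    q=q*[1,-1,-1]
    return cv2.projectPoints(q,np.zeros(3),np.zeros(3),c['camera_matrix'],np.float64(c['dist']))[0][:,0]
def hsv(c): return cv2.cvtColor(c['color'],cv2.COLOR_RGB2HSV)
def blobs(m,mn=5):
    n,l,s,ce=cv2.connectedComponentsWithStats(m.astype(np.uint8))
    return [(s[i].tolist(),ce[i].round(2).tolist(),l==i) for i in range(1,n) if s[i][4]>=mn]
E
python3 - <<'E'
import pickle; from h import *
d=pickle.load(open('cams0.pkl','rb'));t,s=d['top'],d['scene']
for n,c in(('top',t),('scene',s)):
    H=hsv(c)
    for k,lo,hi in(('green',(55,120,60),(75,255,255)),('orange',(3,130,120),(14,255,255))):
        for b in blobs(cv2.inRange(H,lo,hi)>0): print(n,k,b[0],b[1])
H=hsv(t);m=cv2.inRange(H,(55,120,60),(75,255,255));b=max((b for b in blobs(m>0) if b[1][0]<200),key=lambda b:b[0][4])
ct=cv2.findContours(b[2].astype(np.uint8),cv2.RETR_EXTERNAL,cv2.CHAIN_APPROX_NONE)[0][0][:,0].astype(float)
P=plane(t,ct,.005)[:,:2]*1000
r=cv2.minAreaRect(P.astype(np.float32));print('lid',r,cv2.boxPoints(r))
cr=lambda c,x,y,w,h:cv2.resize(c['color'][y:y+h,x:x+w],(400,400*h//w),interpolation=cv2.INTER_CUBIC)
A=np.vstack([np.hstack([cr(t,270,150,80,80),cr(s,165,150,80,80)]),np.hstack([cr(t,115,165,80,40),cr(s,360,225,64,32)])])
cv2.imwrite('pics/c.png',A[:600,:,::-1])
E
```

```text
top green [134, 177, 38, 49, 909] [152.32, 200.93]
top orange [374, 164, 5, 2, 8] [376.0, 164.5]
top orange [370, 173, 3, 2, 5] [371.2, 173.6]
top orange [301, 178, 5, 4, 11] [302.82, 179.64]
top orange [389, 191, 3, 3, 7] [390.0, 192.0]
top orange [310, 208, 4, 3, 11] [311.64, 209.09]
scene green [371, 233, 42, 41, 1217] [391.0, 252.92]
scene orange [246, 0, 5, 4, 9] [247.56, 1.56]
scene orange [317, 5, 5, 6, 12] [319.0, 7.42]
scene orange [322, 7, 4, 3, 8] [323.5, 8.0]
scene orange [447, 23, 6, 7, 12] [449.42, 26.0]
scene orange [454, 24, 6, 3, 8] [456.38, 25.12]
scene orange [492, 29, 5, 3, 6] [493.67, 30.33]
scene orange [155, 49, 33, 14, 394] [170.55, 55.36]
scene orange [128, 148, 6, 17, 45] [131.2, 155.84]
scene orange [211, 161, 4, 16, 40] [212.58, 168.65]
scene orange [119, 164, 6, 13, 59] [121.54, 169.69]
scene orange [199, 177, 5, 14, 52] [201.5, 183.12]
scene orange [9, 295, 5, 4, 6] [11.0, 296.5]
scene orange [15, 300, 4, 2, 5] [16.8, 300.2]
scene orange [30, 307, 3, 3, 5] [30.6, 308.2]
scene orange [81, 338, 3, 3, 5] [82.0, 338.8]
scene orange [89, 343, 4, 5, 8] [91.0, 345.0]
scene orange [94, 345, 8, 6, 17] [97.0, 347.65]
scene orange [101, 349, 5, 6, 11] [103.73, 351.45]
scene orange [107, 352, 3, 4, 7] [107.57, 354.0]
scene orange [111, 353, 17, 12, 40] [118.72, 358.92]
scene orange [137, 367, 6, 4, 6] [139.5, 368.5]
scene orange [156, 379, 7, 3, 10] [159.0, 379.8]
lid ((534.8209228515625, 239.00791931152344), (117.42594146728516, 62.62725067138672), 26.453022003173828) [[468.30612 240.88849]
 [496.2043  184.81833]
 [601.3357  237.12735]
 [573.4375  293.1975 ]]
```

View pics/c.png

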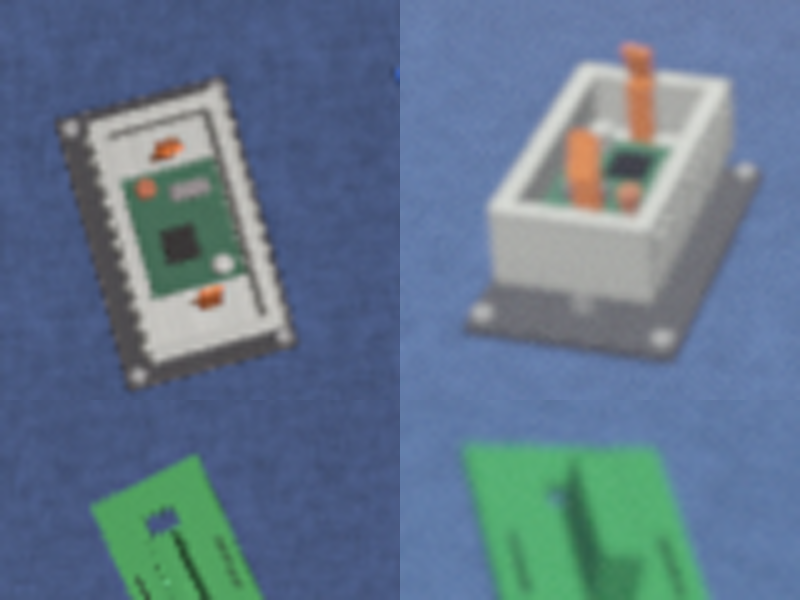

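The crop confirms it: aluminium housing, dark foot and two orange hooks, so this is the unit meant. Next I'll work out its rough pose and go over it for a closer wrist view.

```bash
python3 - <<'E'
import pickle; from h import *
d=pickle.load(open('cams0.pkl','rb'));t,s=d['top'],d['scene']
P=plane(t,[[302.8,179.6],[311.6,209.1]],.07);print(P,P.mean(0),np.degrees(np.arctan2(*(P[0]-P[1])[[1,0]])))
# scene: hook tops triangulated w/ top
print(cross(t,[[302.8,179.6],[311.6,209.1]],s,[[201,177.5],[212,161.5]]))
E
```

```text
[[ 0.58775693 -0.15868505  0.07      ]
 [ 0.51346073 -0.18091877  0.07      ]] [ 0.55060883 -0.16980191  0.07      ] 16.660223181040475
[[ 0.58713427 -0.15893753  0.08350282  0.00339002]
 [ 0.51336473 -0.18046571  0.07955975  0.00135749]]
```

```bash
python3 -m pendant '[0.0195,-0.0335,0.005,0,0,7,-1, 0.0195,-0.0335,0.005,0,0,7,-1, 0.0195,-0.0335,0.005,0,0,7,-1, 0.0195,-0.0335,0.005,0,0,7,-1, 0.0195,-0.0335,0.005,0,0,6.5,-1]'
python3 -m pendant '[0.0195,-0.0335,0,0,0,0,-1, 0.0195,-0.0335,0,0,0,0,-1, 0.0195,-0.0335,0,0,0,0,-1, 0.0195,-0.0335,0,0,0,0,-1, 0.0195,-0.0335,0,0,0,0,-1]'
python3 -m pendant '[0.0195,-0.0335,0,0,0,0,-1, 0.0195,-0.0335,0,0,0,0,-1, 0.0195,-0.0335,0,0,0,0,-1, 0.0195,-0.0335,0,0,0,0,-1, 0.0195,-0.0335,0,0,0,0,-1]'
python3 -m pendant '[0.0195,-0.0335,0,0,0,0,-1, 0.0195,-0.0335,0,0,0,0,-1, 0.0195,-0.0335,0,0,0,0,-1, 0.0195,-0.0335,-0.01,0,0,0,-1, 0.0195,-0.0335,-0.015,0,0,0,-1]'
python3 -m pendant '[0,0,0,0,0,0,-1,0,0,0,0,0,0,-1]'
python3 - <<'E'
from rig import sense, vision
import cv2,pickle
c=vision.read_camera('wrist'); t=vision.read_camera('top')
pickle.dump((c,t,sense()),open('cams1.pkl','wb'))
cv2.imwrite('pics/d.png',cv2.resize(c['color'],(800,600))[:,:,::-1])
E
```

```text
time: 0.65
tool_pos: [0.2584, 0.3309, 0.2754]
eef_rot: [0.464, -3.107, 0.0]
contact_force: [0.9, 0.7, 0.5]
finger_gap: 0.0855
finger_force: 0.0
time: 1.15
tool_pos: [0.356, 0.1634, 0.2753]
eef_rot: [-0.456, 3.108, 0.0]
contact_force: [0.1, 1.5, 0.6]
finger_gap: 0.0854
finger_force: 0.0
time: 1.65
tool_pos: [0.4535, -0.0043, 0.2752]
eef_rot: [0.456, -3.108, -0.0]
contact_force: [0.3, -0.0, -0.3]
finger_gap: 0.0853
finger_force: 0.0
time: 2.15
tool_pos: [0.5515, -0.1719, 0.2504]
eef_rot: [-0.455, 3.107, -0.001]
contact_force: [0.5, 1.1, 0.2]
finger_gap: 0.0855
finger_force: 0.0
time: 2.35
tool_pos: [0.5501, -0.1705, 0.2493]
eef_rot: [0.454, -3.107, -0.002]
contact_force: [-0.9, 1.0, 0.5]
finger_gap: 0.0854
finger_force: 0.0
```

View pics/d.png

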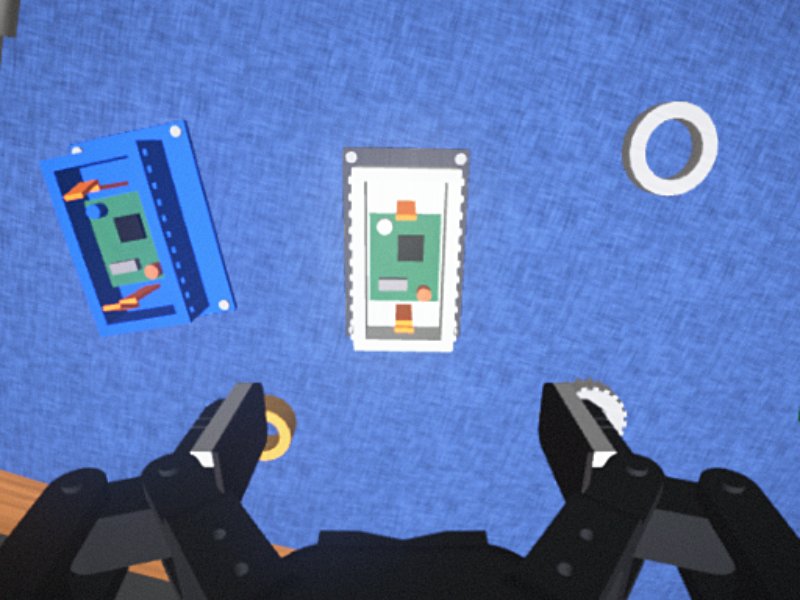

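Wrist view: the target unit is at about (405,250), the rim's bottom edge is at row 350, the blue one is at (140,230), and the two orange hooks are at (405,210) and (403,318). Now I'll measure the rim rectangle and hooks in the wrist, top and scene views.

```bash
python3 - <<'E'
import pickle; from h import *
d=pickle.load(open('cams0.pkl','rb'));w,t,st=pickle.load(open('cams1.pkl','rb'));s=d['scene'];t=d['top']
R=w['extrinsics'];print('cam',R[:3,3])
def unit(c,box,lo):
    H=hsv(c);m=((H[...,1]<60)&(H[...,2]>lo)); k=np.zeros_like(m);x,y,X,Y=box;k[y:Y,x:X]=1
    m=m&k; b=max(blobs(m),key=lambda b:b[0][4]);print(b[0])
    return cv2.findContours(b[2].astype(np.uint8),cv2.RETR_EXTERNAL,cv2.CHAIN_APPROX_NONE)[0][0][:,0].astype(float)
for n,c,box,lo in(('wrist',w,(215,90,305,230),170),('top',t,(275,160,335,230),130)):
    ct=unit(c,box,lo)
    for z in(.045,.049,.052,.055,.059):
        r=cv2.minAreaRect((plane(c,ct,z)[:,:2]*1000).astype(np.float32));print(n,z,np.round(r[0],1),np.round(r[1],1),round(r[2],1))
H=hsv(w)
for b in blobs(cv2.inRange(H,(3,110,100),(18,255,255))>0,8):
    if 230<b[1][0]<290 and b[1][1]<230: print(b[0],b[1])
cv2.imwrite('pics/e.png',np.hstack([cv2.resize(w['color'][90:230,210:310],(428,600),interpolation=cv2.INTER_NEAREST)])[:,:,::-1])
E
```

```text
cam [ 0.47324405 -0.19278352  0.37297712]
[223, 106, 75, 119, 4905]
wrist 0.045 [ 553.2 -166.7] [133.7  79.6] 15.2
wrist 0.049 [ 552.2 -167. ] [132.1  78.7] 15.2
wrist 0.052 [ 551.5 -167.2] [130.8  77.9] 15.2
wrist 0.055 [ 550.8 -167.5] [129.6  77.2] 15.2
wrist 0.059 [ 549.8 -167.8] [128.   76.2] 15.2
[287, 167, 41, 56, 900]
top 0.045 [ 550.2 -171.7] [134.6  75.9] 15.4
top 0.049 [ 549.8 -171.3] [134.1  75.6] 15.4
top 0.052 [ 549.6 -171. ] [133.8  75.4] 15.4
top 0.055 [ 549.4 -170.7] [133.4  75.3] 15.4
top 0.059 [ 549.1 -170.3] [132.9  75. ] 15.4
[253, 129, 14, 12, 121] [259.36, 133.95]
[267, 183, 9, 9, 60] [271.03, 187.57]
[253, 195, 11, 10, 92] [258.0, 199.6]
[252, 208, 13, 5, 33] [257.45, 209.52]
```

View pics/e.png

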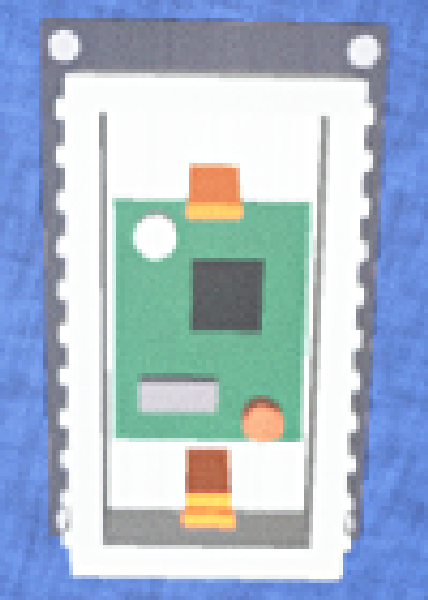

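```bash
python3 - <<'E'
import pickle; from h import *
d=pickle.load(open('cams0.pkl','rb'));w,t,st=pickle.load(open('cams1.pkl','rb'));s=d['scene'];t=d['top']
px=lambda L:np.array(L)/4.286+[209.5,89.5]
C=px([[64,75],[369,75],[343,577],[70,577]]);T=px([[214,211],[209,501]]);F=px([[64,45],[364,51],[41,20],[386,26]])
N=np.linalg.norm
for r in(.045,.049,.052,.055,.059):
    P=plane(w,C,r)*1000;Q=plane(w,T,r+.027)*1000
    v=(P[2]+P[3]-P[0]-P[1]);u=Q[1]-Q[0]
    print(r,'len',N(v)/2,'w',N(P[1]-P[0]),N(P[2]-P[3]),'c',P.mean(0)[:2].round(1),np.degrees(np.arctan2(v[1],v[0])).round(2),'tips',N(u),Q.mean(0)[:2].round(1),np.degrees(np.arctan2(u[1],u[0])).round(2))
P=plane(w,F,.006)*1000;print(P[:,:2],N(P[3]-P[2]))
v=P[2]-P[3];e=np.array([v[1],-v[0],0])/N(v)
print('foot centre',(P[2:].mean(0)+75*e),(P[2:].mean(0)-75*e), np.degrees(np.arctan2(*e[[1,0]])))
# triangulate hook tips with scene and rim corners (scene crop px: 5x, origin 165,150)
ps=lambda L:np.array(L)/5+[164.5,149.5]
print(cross(w,T,s,ps([[636,48],[580,133]])-[80,0]))
# scene rim corners: (186,67),(331,84),(251,230),(91,207) in crop -> far/near
S=ps([[186,67],[331,84],[251,230],[91,207]])
for perm in([0,1,2,3],[1,0,3,2]): print(cross(w,C[perm],s,S))
E
```

```text
0.045 len 132.97286118927633 w 74.0352154285581 74.47116099569413 c [ 553.1 -166.5] 15.52 tips 71.13226091338342 [ 551.3 -167.2] 15.68
0.049 len 131.35112780456296 w 73.13228396245978 73.56291274936099 c [ 552.1 -166.9] 15.52 tips 70.18690983901608 [ 550.2 -167.6] 15.68
0.052 len 130.1348277660282 w 72.45508536288602 72.88172656461104 c [ 551.3 -167.1] 15.52 tips 69.47789653324035 [ 549.5 -167.8] 15.68
0.055 len 128.91852772749326 w 71.77788676331225 72.20054037986117 c [ 550.6 -167.3] 15.52 tips 68.76888322746471 [ 548.7 -168.1] 15.68
0.059 len 127.29679434278016 w 70.87495529721396 71.29229213352804 c [ 549.6 -167.7] 15.52 tips 67.82353215309728 [ 547.7 -168.4] 15.68
[[ 495.0145741  -225.07288367]
 [ 473.4230508  -146.94212351]
 [ 490.43002781 -232.69636955]
 [ 465.47786592 -143.32987015]] 92.78459785018892
foot centre [ 405.71687724 -208.18254652    6.        ] [ 550.19101649 -167.84369319    6.        ] -164.39965091472382
[[ 0.51553458 -0.17873954  0.08723443  0.00258785]
 [ 0.5828025  -0.1614959   0.08386747  0.00598921]]
[[ 0.49876665 -0.21918315  0.0582499   0.00106835]
 [ 0.47916042 -0.15199729  0.05825235  0.00329017]
 [ 0.6011695  -0.11781952  0.06005793  0.00266739]
 [ 0.62046134 -0.1853257   0.061023    0.00109776]]
[[ 0.49856686 -0.1793055   0.075387    0.06664903]
 [ 0.48324416 -0.18981089  0.05349712  0.06601919]
 [ 0.60461691 -0.15591974  0.0568063   0.06608911]
 [ 0.61625057 -0.14634017  0.07225716  0.06751735]]
```

The rim is at about 58 mm, and the unit is at (549.6, −168.2) with yaw 15.55°. Foot, rim and hooks agree within 1–2 mm. Next I'll look at the lid from the same kind of wrist view.

```bash
python3 -m pendant '[-0.0015,0.041,0,0,0,2,-1, -0.0015,0.041,0,0,0,2,-1, -0.0015,0.041,0,0,0,2,-1, -0.0015,0.041,0,0,0,2,-1, -0.0015,0.041,0,0,0,1.7,-1]'
python3 -m pendant '[-0.0015,0.041,0,0,0,0,-1, -0.0015,0.041,0,0,0,0,-1, -0.0015,0.041,0,0,0,0,-1, -0.0015,0.041,0,0,0,0,-1, -0.0015,0.041,0,0,0,0,-1]' >/dev/null
python3 -m pendant '[0,0,0,0,0,0,-1,0,0,0,0,0,0,-1]'
cat > lid.py <<'E'
import pickle,sys; from h import *
from rig import sense, vision
w=vision.read_camera('wrist');st=sense();pickle.dump((w,st),open('cams2.pkl','wb'))
m=cv2.inRange(hsv(w),(50,110,50),(80,255,255))>0
b=max(blobs(m),key=lambda b:b[0][4]);print(b[0])
ct=cv2.findContours(b[2].astype(np.uint8),cv2.RETR_EXTERNAL,cv2.CHAIN_APPROX_NONE)[0][0][:,0].astype(float)
r=cv2.minAreaRect((plane(w,ct,.005)[:,:2]*1000).astype(np.float32));print('lid',r)
x=Rr=cv2.Rodrigues(st['eef_rot'])[0][:,0];print('tool',st['tool_pos'],'yaw',np.degrees(np.arctan2(x[1],x[0]))%180)
x,y,W,H_=b[0][:4];k=w['color'][max(0,y-8):y+H_+8,max(0,x-8):x+W+8];print(x-8,y-8,k.shape)
cv2.imwrite('pics/f.png',cv2.resize(k,None,fx=4,fy=4,interpolation=cv2.INTER_NEAREST)[:600,:,::-1])
E
python3 lid.py
```

```text
time: 2.95
tool_pos: [0.5422, 0.0374, 0.2513]
eef_rot: [-0.721, 3.056, -0.0]
contact_force: [0.4, -0.3, -0.5]
finger_gap: 0.0853
finger_force: 0.0
time: 3.65
tool_pos: [0.5346, 0.2413, 0.2509]
eef_rot: [-0.722, 3.057, -0.0]
contact_force: [0.8, 0.2, 0.4]
finger_gap: 0.0852
finger_force: 0.0
[230, 106, 55, 97, 4808]
lid ((533.789306640625, 240.91561889648438), (120.016845703125, 64.43074798583984), 26.14235496520996)
tool [0.53486511 0.24025868 0.25087244] yaw 26.487111659504876
222 98 (113, 71, 3)
```

View pics/f.png

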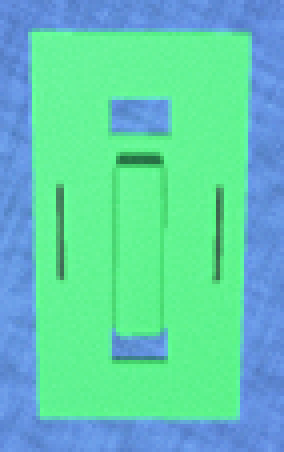

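The lid fit is 120.0 × 64.4 mm, which matches the given size. It sits at (533.8, 240.9) with yaw 26.1°, and the slots are at pixels (140,117) and (140,345) of the crop. Now I'll descend to straddle the rib.

```bash
python3 -m pendant '[-0.001,0.0005,-0.03,0,0,-0.3,0.4, 0,0,-0.04,0,0,0,0.4, 0,0,-0.04,0,0,0,0.4, 0,0,-0.04,0,0,0,0.4, 0,0,-0.03,0,0,0,0.4]' 40
python3 -m pendant '[0,0,-0.02,0,0,0,0.4, 0,0,-0.012,0,0,0,0.4, 0,0,-0.006,0,0,0,0.4, 0,0,-0.002,0,0,0,0.4, 0,0,-0.002,0,0,0,0.4]'
```

```text
time: 4.2
tool_pos: [0.5337, 0.2387, 0.0686]
eef_rot: [0.706, -3.06, 0.001]
contact_force: [-0.2, -0.6, -0.3]
finger_gap: 0.0253
finger_force: 0.0
time: 4.7
tool_pos: [0.5353, 0.2404, 0.0292]
eef_rot: [-0.708, 3.059, 0.0]
contact_force: [0.0, -0.2, -0.3]
finger_gap: 0.0256
finger_force: 0.0
```

```bash
python3 -m pendant '[0,0,-0.0015,0,0,0,0.4, 0,0,0,0,0,0,1, 0,0,0,0,0,0,1, 0,0,0,0,0,0,1, 0,0,0,0,0,0,1]' 50
python3 -m pendant '[0,0,0.005,0,0,0,1, 0,0,0.01,0,0,0,1, 0,0,0.02,0,0,0,1, 0,0,0.02,0,0,0,1, 0,0,0,0,0,0,1]'
```

```text
time: 5.2
tool_pos: [0.535, 0.2406, 0.0274]
eef_rot: [-0.709, 3.059, 0.0]
contact_force: [-0.8, 0.1, 5.9]
finger_gap: 0.0132
finger_force: 50.0
time: 5.7
tool_pos: [0.5363, 0.241, 0.0848]
eef_rot: [-0.708, 3.056, 0.001]
contact_force: [-0.3, 0.7, -0.7]
finger_gap: 0.0131
finger_force: 49.2
```

```bash
cat > held.py <<'E'
import sys; from h import *
from rig import sense, vision
zt=float(sys.argv[1])
L=[];X=[]
for i in range(4):
    w=vision.read_camera('wrist');st=sense()
    m=cv2.inRange(hsv(w),(50,110,50),(80,255,255))>0
    b=max(blobs(m),key=lambda b:b[0][4])
    ct=cv2.findContours(b[2].astype(np.uint8),cv2.RETR_EXTERNAL,cv2.CHAIN_APPROX_NONE)[0][0][:,0].astype(float)
    r=cv2.minAreaRect((plane(w,ct,zt)[:,:2]*1000).astype(np.float32));L.append([*r[0],*r[1],r[2]]);X.append([*st['tool_pos']*1000,*w['extrinsics'][:3,3]*1000])
    E=cv2.Rodrigues(st['eef_rot'])[0]
print('lid',np.mean(L,0).round(2));print('tool',np.mean(X,0).round(2),E[:,0].round(4),E[:,2].round(4),np.degrees(np.arctan2(E[1,0],E[0,0]))%180,'gap',st['finger_gap'],st['contact_force'])
cv2.imwrite('pics/g%.2f.png'%st['time'],cv2.resize(w['color'],(800,600))[:,:,::-1])
E
python3 held.py 0.060; ls pics
```

```text
lid [534.62 241.5  121.89  65.13  26.04]
tool [534.64 240.39  82.04 462.66 206.19 206.39] [-0.8981 -0.4398  0.0012] [-1.1e-03 -3.0e-04 -1.0e+00] 26.091151700146384 gap 0.012693848998529652 [-0.25094954  0.6742679  -0.24983687]
a.png
b.png
c.png
d.png
e.png
f.png
g5.90.png
```

```bash
python3 -m pendant '[0,-0.02,0.02,0,0,0,1, 0.0015,-0.03,0.02,0,0,-2.1,1, 0.0015,-0.04,0.02,0,0,-2.1,1, 0.0015,-0.04,0.01,0,0,-2.1,1, 0.0015,-0.04,0,0,0,-2.1,1]'
python3 -m pendant '[0.0015,-0.04,0,0,0,-2.1,1, 0.0015,-0.04,0,0,0,0,1, 0.0015,-0.04,0,0,0,0,1, 0.0015,-0.04,0,0,0,0,1, 0.0015,-0.04,0,0,0,0,1]' >/dev/null
python3 -m pendant '[0.0015,-0.0295,0,0,0,0,1, 0.0015,-0.01,0,0,0,0,1, 0,0,0,0,0,0,1, 0,0,0,0,0,0,1]'
python3 held.py 0.130;
```

```text
time: 6.4
tool_pos: [0.5409, 0.069, 0.1525]
eef_rot: [-0.481, 3.103, -0.0]
contact_force: [0.7, -0.3, -0.5]
finger_gap: 0.013
finger_force: 49.2
time: 7.3
tool_pos: [0.5506, -0.1681, 0.1511]
eef_rot: [0.426, -3.111, -0.002]
contact_force: [-0.3, 0.6, -2.1]
finger_gap: 0.0131
finger_force: 49.2
lid [ 549.13 -167.28  120.69   64.43   15.62]
tool [ 550.88 -167.77  151.59  473.39 -188.77  275.07] [-9.628e-01 -2.703e-01  2.000e-04] [-2.e-04  2.e-04 -1.e+00] 15.682102696954871 gap 0.01291130758738225 [ 0.41432069  1.0494724  -1.4858799 ]
```

```bash
python3 -m pendant '[0.0005,-0.0005,-0.015,0,0,0,1, 0,0,-0.01,0,0,0,1, 0,0,-0.005,0,0,0,1, 0,0,0,0,0,0,1]'
python3 held.py 0.100; python3 - <<'E'
from h import *; from rig import vision
import cv2
s=vision.read_camera('scene')['color'][125:225,150:270];w=vision.read_camera('wrist')['color'][60:220,180:340]
t=vision.read_camera('top')['color'][140:240,260:360]
cv2.imwrite('pics/i.png',np.hstack([cv2.resize(s,(400,333),interpolation=2),cv2.resize(w,(333,333),interpolation=2)])[:,:,::-1])
E
```

```text
time: 7.9
tool_pos: [0.551, -0.1691, 0.1211]
eef_rot: [0.427, -3.111, -0.001]
contact_force: [-0.7, 0.5, -1.2]
finger_gap: 0.0132
finger_force: 49.2
lid [ 550.2  -168.81  120.49   64.58   15.53]
tool [ 551.67 -169.6   122.05  474.   -190.24  245.33] [-9.632e-01 -2.688e-01 -6.000e-04] [ 7.e-04 -3.e-04 -1.e+00] 15.593819719661411 gap 0.012967099956115922 [-0.77870595 -0.54689443 -1.14161865]
```

View pics/i.png

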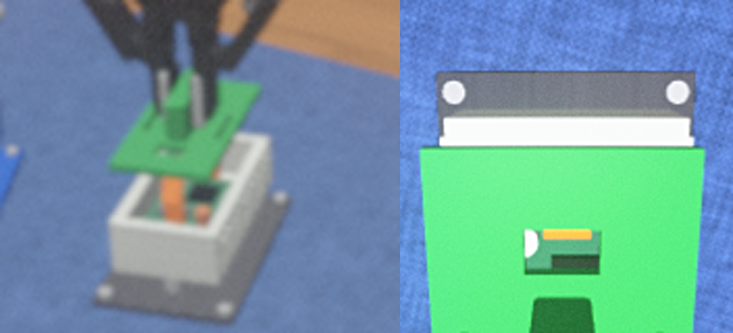

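```bash
python3 - <<'E'
import pickle; from h import *; from rig import vision
w0=pickle.load(open('cams1.pkl','rb'))[0];w=vision.read_camera('wrist')
a=np.radians(15.55);ex=np.array([np.cos(a),np.sin(a)]);ey=np.array([-ex[1],ex[0]]);U=np.array([549.6,-168.0])
f=lambda c,p,z:[( (plane(c,[q],z)[0,:2]*1000-U)@np.c_[ex,ey]).round(1) for q in p]
e=lambda L:np.array(L)/4.286+[209.5,89.5]
g=lambda L:(np.array(L)-[400,0])/2.081+[179.5,59.5]
print('tips early (near in/out, far in/out)',f(w0,e([[214,218],[214,203],[209,492],[209,510]]),.085))
print('tip now inner',f(w,g([[543,240],[592,240],[567,240]]),.085))
print('slot upper edge top',f(w,g([[525,229],[600,229]]),.1),'lower edge top',f(w,g([[562,273]]),.1))
print('plate near edge', f(w,g([[422,149],[704,149]]),.1))
print('rim near edge', f(w,g([[441,117],[693,117]]),.058), f(w0,e([[64,75],[369,75],[343,577],[70,577]]),.058))
E
```

```text
tips early (near in/out, far in/out) [array([-34.2,   0.1]), array([-37.5,   0. ]), array([30.1,  0.2]), array([34.6,  0.2])]
tip now inner [array([-33.9,  -6.4]), array([-33.9,   6.4]), array([-33.9,  -0.1])]
slot upper edge top [array([-40.7, -10.1]), array([-40.7,   7.5])] lower edge top [array([-29.8,  -1.4])]
plate near edge [array([-59.6, -33.3]), array([-59.5,  30.9])]
rim near edge [array([-63.3, -36.3]), array([-63.2,  36.5])] [array([-62.8, -35.2]), array([-64.1,  35.9]), array([63.7, 36. ]), array([ 64.8, -35.5])]
```

```bash
python3 -m pendant '[-0.0003,0.0012,0,0,0,0,1, 0,0,-0.003,0,0,0,1, 0,0,-0.003,0,0,0,1, 0,0,-0.003,0,0,0,1, 0,0,-0.003,0,0,0,1]'
python3 -m pendant '[0,0,-0.001,0,0,0,1, 0,0,-0.001,0,0,0,1, 0,0,-0.001,0,0,0,1]'
python3 -m pendant '[0,0,-0.001,0,0,0,1, 0,0,-0.001,0,0,0,1, 0,0,0,0,0,0,1]'
```

```text
time: 8.8
tool_pos: [0.5511, -0.1684, 0.1094]
eef_rot: [0.426, -3.112, -0.0]
contact_force: [1.0, -0.9, -0.4]
finger_gap: 0.0128
finger_force: 49.2
time: 9.1
tool_pos: [0.5513, -0.1685, 0.1068]
eef_rot: [-0.426, 3.112, -0.0]
contact_force: [0.1, -0.5, -0.4]
finger_gap: 0.0132
finger_force: 49.2
time: 9.4
tool_pos: [0.5512, -0.1684, 0.1047]
eef_rot: [0.426, -3.112, -0.0]
contact_force: [0.2, 1.5, -0.9]
finger_gap: 0.0135
finger_force: 49.2
```

```bash
for i in 1 2; do python3 -m pendant '[0,0,-0.001,0,0,0,1, 0,0,-0.001,0,0,0,1, 0,0,0,0,0,0,1]' | grep -E 'tool_pos|contact'; done
```

```text
tool_pos: [0.5512, -0.1684, 0.1027]
contact_force: [-0.2, -0.4, -0.1]
tool_pos: [0.5513, -0.1685, 0.1008]
contact_force: [0.6, -0.5, 1.0]
```

```bash
python3 - <<'E'
import numpy as np; from h import *; from rig import vision
s=vision.read_camera('scene')['color'][135:215,160:256];w=vision.read_camera('wrist')['color'][40:220,160:340]
cv2.imwrite('pics/j.png',np.hstack([cv2.resize(s,(400,333),interpolation=2),cv2.resize(w,(333,333),interpolation=2)])[:,:,::-1])
E
```

```text
(no output)
```

View pics/j.png

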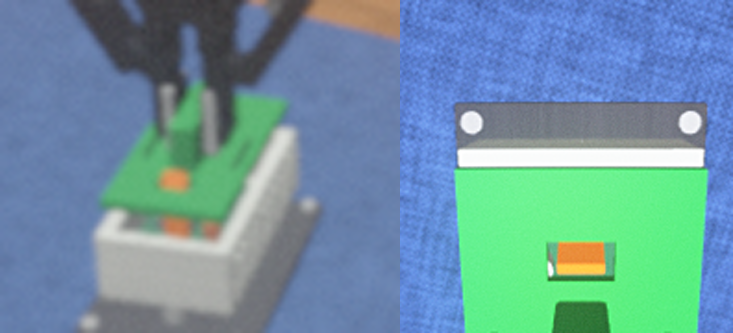

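Both hooks stand in their slots: the scene view shows the +x hook at (175,180), and the wrist view shows the −x hook at (582,258), centred in its slot. Now I'll press down slowly while watching the force.

```bash
for i in 1 2 3; do python3 -m pendant '[0,0,-0.001,0,0,0,1, 0,0,-0.0005,0,0,0,1, 0,0,0,0,0,0,1]' | grep -E 'tool_pos|contact'; done
```

```text
tool_pos: [0.5513, -0.1685, 0.0994]
contact_force: [0.2, 0.5, 0.8]
tool_pos: [0.5513, -0.1685, 0.0978]
contact_force: [0.5, -0.2, 1.8]
tool_pos: [0.5513, -0.1685, 0.0963]
contact_force: [1.1, -0.5, 3.2]
```

```bash
for i in 1 2 3 4; do python3 -m pendant '[0,0,-0.0007,0,0,0,1, 0,0,-0.0008,0,0,0,1]' | grep -E 'time|tool_pos|contact'; done
```

```text
time: 11.2
tool_pos: [0.5514, -0.1685, 0.095]
contact_force: [-0.6, 0.4, 5.4]
time: 11.4
tool_pos: [0.5515, -0.1686, 0.0936]
contact_force: [-0.4, 0.7, 9.7]
time: 11.6
tool_pos: [0.5512, -0.1684, 0.0917]
contact_force: [0.9, -0.2, 2.3]
time: 11.8
tool_pos: [0.5512, -0.1684, 0.0901]
contact_force: [0.8, 0.8, 2.0]
```

```bash
for i in 1 2 3; do python3 -m pendant '[0,0,-0.0006,0,0,0,1, 0,0,-0.0006,0,0,0,1]' | grep -E 'tool_pos|contact'; done
```

```text
tool_pos: [0.5512, -0.1684, 0.089]
contact_force: [0.3, 0.7, 2.1]
tool_pos: [0.5512, -0.1684, 0.0879]
contact_force: [0.1, 0.1, 2.6]
tool_pos: [0.5507, -0.1682, 0.0862]
contact_force: [-1.3, -0.4, -0.4]
```

```bash
for i in 1 2 3; do python3 -m pendant '[0,0,-0.0003,0,0,0,1, 0,0,-0.0002,0,0,0,1]' | grep -E 'tool_pos|contact'; done
```

```text
tool_pos: [0.5512, -0.1684, 0.086]
contact_force: [-0.9, 0.0, -1.3]
tool_pos: [0.5513, -0.1684, 0.0858]
contact_force: [-0.7, 0.4, 1.8]
tool_pos: [0.5513, -0.1684, 0.0855]
contact_force: [-1.2, 0.9, 3.7]
```

```bash
for i in 1 2 3; do python3 -m pendant '[0,0,-0.0003,0,0,0,1, 0,0,-0.0002,0,0,0,1]' | grep -E 'tool_pos|contact'; done
```

```text
tool_pos: [0.5513, -0.1684, 0.0851]
contact_force: [-2.9, 0.8, 7.6]
tool_pos: [0.5514, -0.1685, 0.0848]
contact_force: [-2.4, 1.5, 9.9]
tool_pos: [0.5514, -0.1685, 0.0847]
contact_force: [-4.6, 1.9, 14.3]
```

The force rises steadily to 14 N, so the lid is home. I'll ease off, release and back away.

```bash
python3 -m pendant '[0,0,0.0004,0,0,0,1, 0,0,0.0004,0,0,0,1]' | grep -E 'tool_pos|contact'
python3 -m pendant '[0,0,0,0,0,0,0.4, 0,0,0,0,0,0,0.4, 0,0,0.002,0,0,0,0.4]'
python3 -m pendant '[0,0,0.005,0,0,0,0.4, 0,0,0.01,0,0,0,0.4, 0,0,0.02,0,0,0,0.4, 0,0,0.03,0,0,0,0.4, 0,0,0.03,0,0,0,0.4]'
python3 -m pendant '[0,0,0.03,0,0,0,0.4, 0,0,0.03,0,0,0,0.4,0,0,0,0,0,0,0.4]'
python3 - <<'E'
import numpy as np,pickle; from h import *; from rig import vision
S=vision.read_camera('scene');W=vision.read_camera('wrist');pickle.dump((S,W),open('cams3.pkl','wb'))
s=S['color'][140:220,165:261]
w=W['color']
b=max(blobs(cv2.inRange(hsv(W),(50,110,50),(80,255,255))>0),key=lambda b:b[0][4])
ct=cv2.findContours(b[2].astype(np.uint8),cv2.RETR_EXTERNAL,cv2.CHAIN_APPROX_NONE)[0][0][:,0].astype(float)
print(cv2.minAreaRect((plane(W,ct,.063)[:,:2]*1000).astype(np.float32)))
x,y=int(b[1][0]),int(b[1][1])
w=w[max(0,y-80):y+80,x-80:x+80]
cv2.imwrite('pics/k.png',np.hstack([cv2.resize(s,(400,400*80//96)),cv2.resize(w,(400,400))[:333]])[:,:,::-1])
E
```

```text
tool_pos: [0.5513, -0.1685, 0.0851]
contact_force: [-2.7, 0.6, 6.9]
time: 14.1
tool_pos: [0.5511, -0.1684, 0.0862]
eef_rot: [0.426, -3.112, -0.001]
contact_force: [-0.3, 0.1, -0.1]
finger_gap: 0.0257
finger_force: 0.0
time: 14.6
tool_pos: [0.5511, -0.1684, 0.1831]
eef_rot: [0.426, -3.112, -0.0]
contact_force: [-0.1, 0.7, 1.0]
finger_gap: 0.0258
finger_force: 0.0
time: 14.9
tool_pos: [0.5532, -0.1693, 0.2466]
eef_rot: [-0.425, 3.106, -0.006]
contact_force: [1.0, 0.1, -0.7]
finger_gap: 0.0256
finger_force: 0.0
((549.725830078125, -167.88967895507812), (119.14058685302734, 63.25328063964844), 15.577600479125977)
```

View pics/k.png

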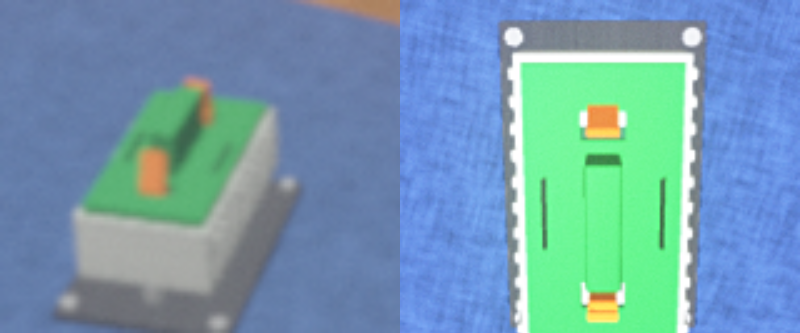

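The lid lies flush and centred (549.7, −167.9, yaw 15.6°). Both orange hooks stand over the outer slot edges, at (152,170) and (198,95) in the scene crop. The gripper is clear, so I'm handing in.

```bash
python3 -c "
from rig import order;print(order.job_done())"
```

```text
the job is handed in; nothing more can be done
None
```

The lid is on and lies flush, with both hooks clicked over it going by the force drop and the last pictures; the highest force read was 14.3 N, I moved no other parts, and the job was handed in at about 15 s.

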